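Load the specimen dish on the stereo microscope's stage plate

TASK

Get the stereo microscope ready for viewing: with a fingertip, swing the two stage clips outwards, one to each side, until neither lies over the round stage plate. Then gently push the small covered glass dish that stands on the microscope's base along the base until it is centred on the stage plate, and take your hand away. Do not grip, press hard on, lift or tip the dish, and leave the vial, the dropper bottle, the forceps and the large dishes where they are.

Things in the scene. Friction and masses are not known exactly. Their poses are not given: they have to be found in the camera images.
- scope: Microscope stand, fixed: grey base, flat top 40 mm above the bench, with a round white stage plate and a steel pillar 32 mm thick, 340 mm tall (collar 62 mm wide, 28 mm high). Origin on the bench under the plate's centre; x points from the plate to the pillar (150 mm away), y to the left seen from the front. The base reaches from x = -130 (front) to +205 mm and to y = +-120 mm, corners rounded.
- plate_centre (a point): Centre of the round white stage plate, 94 mm across with a thin dark rim, on its upper face, 40 mm above the bench; plate and base top are one level surface. The dish is to be centred here.
- dish_centre (a point): Centre (half-way up) of the small covered glass dish: a disc 60 mm across and 16 mm high, about 60 g (it varies), white filter paper and a purple floret inside. Loose on the base's top, in front of the stage plate; slides when pushed on its side wall.
- clip_left (a joint): Angle of the left stage clip about its upright pivot. 0: it points straight to the microscope's front, just beside the plate; positive: swung in over the plate; negative: swung outwards. Clear of the plate below +0.2. Range -0.8 to 1.0. It turns with light friction (about 0.4 N at its end) and stays where it is left.
- clip_right (a joint): The same for the right stage clip: 0 straight to the front, positive over the plate, negative outwards, clear of the plate below +0.2; range -0.8 to 1.0.
- clip_left_pivot (a point): Pivot of the left clip, on the base's top, 50 mm behind and 64 mm left of the plate's centre. Here stands a black-topped knurled screw 13 mm wide, 12.5 mm high; from it a flat steel strip 10 mm wide reaches out 55 mm. The strip can be pushed sideways at 2 to 8 mm above the base's top.
- clip_right_pivot (a point): Pivot of the right clip: 50 mm behind and 64 mm to the right of the plate's centre; the clip is like the left one.
- clip_left_tip (a point): Free end of the left clip's strip, 55 mm from the pivot, 5 mm above the base's top.
- clip_right_tip (a point): Free end of the right clip's strip, 55 mm from the pivot, 5 mm above the base's top.
- vial: Bystander: small capped glass vial, 26 mm across, 54 mm high, loose on the left rear of the base. Origin at the centre of its underside.
- dropper: Bystander: amber dropper bottle, 36 mm across, 80 mm high, loose on the bench to the left of the base. Origin at the centre of its underside.
- forceps: Bystander: steel forceps 130 mm long, 10 mm high, loose on the bench to the right of the base, along their x axis. Origin at the middle of the underside.
- big_dishes: Bystander: two large glass dishes stacked as one, 94 mm across, 33 mm high, on the bench to the left of the base. Origin at the centre of the underside.
- head: The microscope's head, fixed, swung aside: white pod, black lens barrel, eyepieces. Origin on the pillar's axis at bench height; from there it reaches along its own -x axis, to the right of the stand: barrel 74 mm wide, 150 mm out, lowest at 156 mm above the bench; pod 110 mm wide; eyepieces 270 mm out, up to 410 mm high. Its mount and knobs round the pillar are higher than 215 mm.
Things that resemble listed ones, but are neither listed nor needed, are in the scene too. What is shaped like the part that bears dish_centre but turquoise or yellow is not meant.

How it is judged:
By the outcome, as a careful person would: the job done as asked, in the order asked, and still so for the second after the job is handed in, with the robot touching nothing.
It also fails if it takes over 58 s, if anything falls off the work surface, if the arm or the gripper's body presses on something with over 40 N, if the wrist force passes 120 N, or if a joint passes its speed limit or range.

ROBOT

A 6-joint arm with a two-finger parallel gripper is mounted at the origin on the work surface. World frame = base frame: x ahead of the robot, y to its left, z up, the work surface at z = 0. Lengths are in m, angles in rad, forces in N, time in s.
With the tool pointing down it reaches from about 0.375 to 0.975 m from the base axis. Payload 3.8 kg.
Tool frame: the origin (TCP) lies midway between the tips of the shut fingers; the grasp point (between the pads) lies bot.pinch_z behind it (bot.pinch_z is the distance from the TCP to the grasp point, in m); z points along the fingers, y is the line along which they close (so a half turn about z gives the same grasp; the last joint's range is limited). The gripper opens to 88 mm and grips with 3 to 60 N. Pads are 18 mm wide; open, the fingers measure 123 mm over their backs; the gripper's body (75 mm by 187 mm) begins 45 mm behind the grasp point.
Start: joints at [-1.252, 0.264, 1.604, -0, 1.274, -0.037], TCP at [0.235, -0.633, 0.239] pointing down, gripper open.
Joint ranges: [-2.63, 2.63], [-0.94, 2.18], [0.31, 2.57], [-1.31, 4.45], [0, 2.66], [-2.55, 2.55]. Speed limits (rad/s): [2.57, 2.57, 3.14, 3.14, 3.14, 3.14].

INTERFACE

Orientations are given as a 3x3 rotation matrix whose columns are the frame's x, y, z axes.
In Python, from workcell import readout, viewer, job, spotter, bot gives the robot as it stands.
- The arm moves only by the tool jog_arm, never from a script. Its argument "deltas" is a list of rows, each a list of 5 numbers: the shift along the tool's x, y, z in cm, then the turn about the tool's z in units of 6 degrees (1.0 is 6 degrees), then the opening, from 0 (shut) to 1 (fully open). In form: [[x, y, z, roll, fingers], ...]. A call has 1 to 20 rows; each row shifts and turns the commanded pose from where the row before left it, along the tool's axes as they then stand; what a row does not reach is not made up. A row lasts 1/8 s, in which the tool goes at most 62.5 mm and 10.7 degrees, less where a joint would pass 70% of its speed; a pose out of reach is approached as far as the arm can. A call is refused whole if a number of a shift passes 6.25 or a number of a turn 1, either way. A call with a gripper value outside its range is refused whole. The fingers move at their own pace and stop on an object; "newtons" is the grip in N (left out, the last holds). Time passes only in rows, so rows that do not move let the fingers close. It gives the time, the measured TCP pose, the force, the opening and the grip force at its end, in the units of the state.
- readout.observe(): the state, without advancing time (a new reading comes with each control period).
- viewer.read_camera(name): name is "scene" or "side" or "wrist"; returns a dict with "frame" (400x640x3 uint8, blue, green, red), "camera_matrix" (3x3 intrinsics, pixels), "D" ([k1, k2, p1, p2, k3] as OpenCV has them; the pictures are not rectified), "rvec" (rotation vector, rad) and "tvec" (3), from world to camera coordinates, as OpenCV has them. Camera axes: x right, y down, z forward; pixel columns grow to the right and rows downward; lengths in m; the calibration is good to about 2 mm. A picture is of the moment at which its call begins. There is no depth.
- job.finish_job(): hands the job in; it is judged then, once.
Trained networks look in a picture, given as the dict that the camera call returned (one of the last four; its "shot" number tells which), for a name from the list of things; names that differ only in an ending like _2 or _b are one class to them, and where a whole thing is asked for, a point or a joint stands for the part that bears it (a point fixed in the world has none). Each returns a list of dicts, best first, with "confidence" (0 to 1); they miss things now and then, are a little off and sometimes report something else, mostly with a low value. They report only what shows in the picture. A call takes as long as a camera call. They do not tell look-alikes from the thing itself.
- spotter.find_in(query, picture): "xy" ([column, row] in pixels, amid what is visible of it).
The state is a dict: "clock": time; "q": joint angles; "dq": joint speeds; "joint_efforts": joint torques, N m; "tool_pos": TCP position; "ee_rot": TCP orientation; "wrist_force": force on the tool from outside, world axes, zero at the start; "torque": the same for the moment, N m; "grip_width": finger opening in m; "gripper_force": force on a finger pad.
Only numpy, scipy, OpenCV 4.12 (cv2) and the standard library are available. Lean on these libraries where they do the work, as an engineer would, in place of code of your own. Each camera call takes 0.05 s, during which the arm holds its last target. There are 200 camera calls.

## Working session

There is one attempt and no reset: what is moved stays moved. The work goes in short steps, Python scripts to look and compute and a tool call to move; the robot and the scene stay as the last step left them, time stands still between calls to the robot, and variables do not carry over. Pictures are saved under pics/ and viewed, at most 10 in all, crops included, and the job is handed in when it is done.

Besides the shell and the picture viewer there is one more tool, called after "Request:" as a command line: name --pt "numbers of a row" for each row, then --argument value for the rest. jog_arm: Moves the arm, as the interface text tells. Its arguments: {"type":"object","properties":{"deltas":{"type":"array","items":{"type":"array","items":{"type":"number"}}},"newtons":{"type":"number"}},"required":["deltas"]}

```bash
mkdir -p pics
cat > h.py <<'E'
import numpy as np, cv2
from workcell import readout, viewer, job, spotter, bot
def ray(p,uv):
    R=cv2.Rodrigues(np.array(p["rvec"],float))[0]; t=np.array(p["tvec"],float).reshape(3)
    n=cv2.undistortPoints(np.array([[uv]],float),np.array(p["camera_matrix"],float),np.array(p["D"],float))[0,0]
    return -R.T@t, R.T@np.array([n[0],n[1],1.])
def onz(p,uv,z):
    o,d=ray(p,uv); return o+d*(z-o[2])/d[2]
def proj(p,X):
    return cv2.projectPoints(np.array(X,float).reshape(-1,3),np.array(p["rvec"],float),np.array(p["tvec"],float),np.array(p["camera_matrix"],float),np.array(p["D"],float))[0].reshape(-1,2)
E
python3 - <<'E'
from h import *
np.set_printoptions(precision=3,suppress=True)
for c in ["scene","side"]:
    p=viewer.read_camera(c); cv2.imwrite(f"pics/{c}0.png",p["frame"]); print(c, ray(p,(320,200)))
    for q,z in [("scope",.04),("dish_centre",.048),("clip_left",.045),("clip_right",.045),("clip_left_tip",.045),("clip_left_pivot",.05),("vial",.067),("head",.2)]:
        for r in spotter.find_in(q,p)[:4]: print(q,r["xy"],round(r["confidence"],2),onz(p,r["xy"],z))
print(bot.pinch_z, readout.observe()["ee_rot"])
E
```

```text
scene (array([ 0.584, -0.343,  0.573]), array([-0.017,  0.636, -0.772]))
scope [361.7, 211.8] 0.82 [0.646 0.071 0.04 ]
dish_centre [217.7, 221.1] 0.85 [0.401 0.04  0.048]
dish_centre [277.9, 182.2] 0.74 [0.495 0.13  0.048]
dish_centre [227.8, 169.9] 0.74 [0.397 0.16  0.048]
dish_centre [347.5, 177.0] 0.55 [0.623 0.145 0.048]
clip_left [346.4, 174.6] 0.48 [0.621 0.154 0.045]
clip_left [363.4, 212.1] 0.32 [0.648 0.066 0.045]
clip_left [278.9, 181.7] 0.32 [0.496 0.134 0.045]
clip_right [357.3, 221.2] 0.78 [0.637 0.047 0.045]
clip_left_tip [345.9, 178.2] 0.55 [0.62  0.145 0.045]
clip_left_pivot [364.5, 208.7] 0.83 [0.65 0.07 0.05]
head [500.7, 144.5] 0.77 [0.833 0.072 0.2  ]
side (array([0.368, 0.608, 0.432]), array([ 0.315, -0.803, -0.505]))
scope [271.7, 234.8] 0.85 [0.646 0.134 0.04 ]
dish_centre [413.2, 318.1] 0.87 [0.376 0.238 0.048]
dish_centre [418.1, 260.8] 0.84 [0.39  0.114 0.048]
dish_centre [349.7, 247.9] 0.71 [0.502 0.125 0.048]
dish_centre [244.3, 82.2] 0.54 [ 1.294 -0.816  0.048]
clip_left [274.0, 234.2] 0.62 [0.639 0.137 0.045]
clip_right [293.7, 209.8] 0.6 [0.643 0.049 0.045]
clip_left_tip [277.3, 239.4] 0.51 [0.627 0.149 0.045]
clip_left_tip [197.9, 225.6] 0.16 [0.779 0.169 0.045]
clip_left_pivot [274.9, 234.5] 0.75 [0.634 0.143 0.05 ]
vial [199.3, 227.3] 0.89 [0.751 0.197 0.067]
vial [207.7, 305.5] 0.2 [0.628 0.34  0.067]
head [242.3, 79.1] 0.57 [ 0.952 -0.281  0.2  ]
0.0187 [[ 0.937  0.348  0.   ]
 [ 0.348 -0.937 -0.   ]
 [-0.     0.    -1.   ]]
```

View pics/scene0.png

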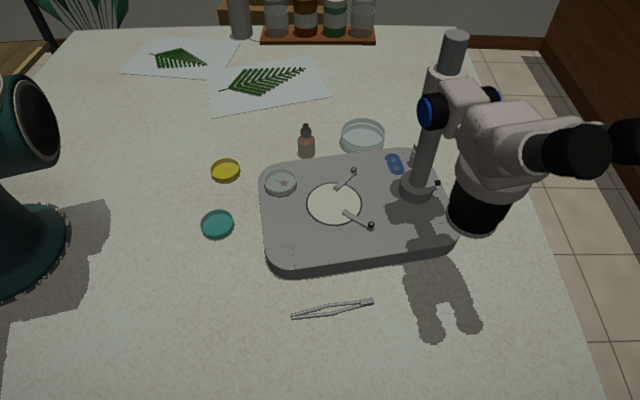

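View pics/side0.png

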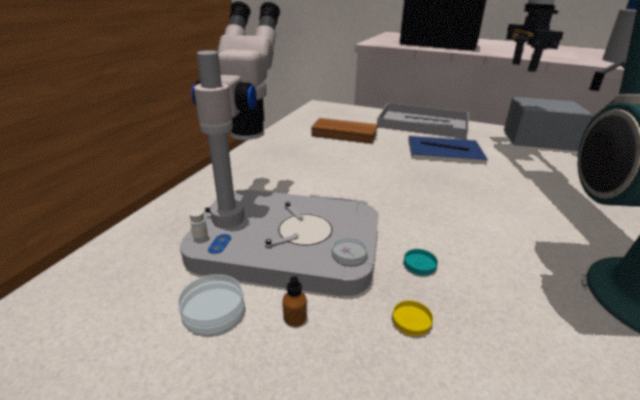

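The scene view shows the clear dish with the purple floret at (281,182), turquoise at (217,222) and yellow at (225,170). Only the clear one is on the base and fits the description. The plate is at about (334,204). Both clips lie over it, with pivots at about (353,170) and (370,225). I'll confirm the dish in an enlarged crop.

Run:
```python
from h import *
np.set_printoptions(precision=4,suppress=True)
for c,(x0,y0,x1,y1),k in [("scene",(250,145,450,275),4),("side",(180,190,385,290),3)]:
    p=viewer.read_camera(c); im=p["frame"]
    cv2.imwrite(f"pics/crop_{c}.png",cv2.resize(im[y0:y1,x0:x1],None,fx=k,fy=k,interpolation=cv2.INTER_CUBIC))
    pv=(334,204) if c=="scene" else (305,231)
    print(c,im[pv[1],pv[0]])
    m=(im.min(2)>im[pv[1]-3:pv[1]+4,pv[0]-3:pv[0]+4].min(2).mean()-25).astype(np.uint8)
    n,l,s,ce=cv2.connectedComponentsWithStats(m); i=l[pv[1],pv[0]]
    print(s[i]); cs=cv2.findContours((l==i).astype(np.uint8),0,1)[0]
    h=cv2.convexHull(max(cs,key=len))[:,0]
    w=np.array([onz(p,u,.04)[:2] for u in h.astype(float)])
    print(cv2.fitEllipse(h.astype(np.float32)), cv2.minEnclosingCircle(w.astype(np.float32)))
```

```text
scene [142 156 153]
[ 308  184   59   41 1578]
((338.2583923339844, 206.90391540527344), (42.03802490234375, 64.0329360961914), 111.97516632080078) ((0.6076405644416809, 0.08328355103731155), 0.05887198448181152)
side [188 199 209]
[ 281  215   49   29 1012]
((304.92626953125, 229.06968688964844), (28.097278594970703, 49.224308013916016), 89.57735443115234) ((0.5993873476982117, 0.09212280809879303), 0.04575468972325325)
```

View pics/crop_scene.png

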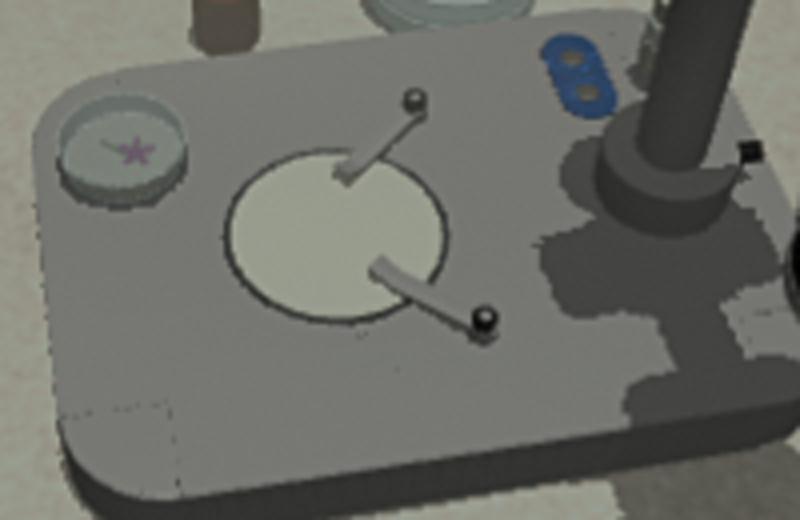

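View pics/crop_side.png

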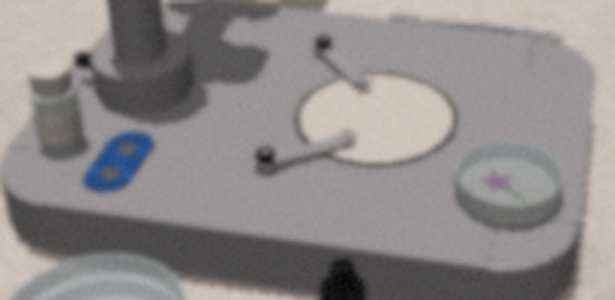

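The crops confirm the dish: clear glass with a purple floret on the front-left of the base. The tips, pivots and plate rim can all be read from them.

Run:
```python
from h import *
np.set_printoptions(precision=4,suppress=True)
P={c:viewer.read_camera(c) for c in("scene","side")}
A={"plate":((336,236),(377,117.5),.04),"pivL":((415,97),(265,156),.0525),"pivR":((485,317),(323,43),.0525),"tipL":((344,176),(347,138),.046),"tipR":((378,267),(362,86),.046),"dish":((122,152),(508,187),.048)}
W={}
for k,(a,b,z) in A.items():
    a=onz(P["scene"],(250+a[0]/4,145+a[1]/4),z);b=onz(P["side"],(180+b[0]/3,190+b[1]/3),z); W[k]=(a+b)[:2]/2; print(k,a[:2],b[:2],W[k])
# fit scope pose
M=np.array([[0,0],[.05,.064],[.05,-.064]]);D=np.array([W["plate"],W["pivL"],W["pivR"]])
mc,dc=M.mean(0),D.mean(0);m=M-mc;d=D-dc
th=np.arctan2((m[:,0]*d[:,1]-m[:,1]*d[:,0]).sum(),(m*d).sum());R=np.array([[np.cos(th),-np.sin(th)],[np.sin(th),np.cos(th)]])
o=dc-R@mc;print("scope",o,th,"resid",D-(M@R.T+o))
for k in W: print(k,"in scope",R.T@(W[k]-o))
```

```text
plate [0.5979 0.0873] [0.597 0.094] [0.5974 0.0906]
pivL [0.6344 0.161 ] [0.6321 0.1701] [0.6333 0.1655]
pivR [0.6591 0.0353] [0.6569 0.0464] [0.658  0.0409]
tipL [0.6014 0.1173] [0.6011 0.1281] [0.6013 0.1227]
tipR [0.6157 0.0657] [0.6162 0.074 ] [0.616  0.0698]
dish [0.5001 0.1282] [0.4992 0.1369] [0.4996 0.1326]
scope [0.5969 0.0922] 0.20582028323727095 resid [[ 0.0005 -0.0016]
 [ 0.0005  0.0005]
 [-0.001   0.0011]]
plate in scope [ 0.0002 -0.0016]
pivL in scope [0.0505 0.0644]
pivR in scope [ 0.0493 -0.0627]
tipL in scope [0.0104 0.0289]
tipR in scope [ 0.014  -0.0258]
dish in scope [-0.087   0.0594]
```

Request:
jog_arm --pt "4.05 -4.27 0 0 0" --pt "4.05 -4.27 0 0 0" --pt "4.05 -4.27 0 0 0" --pt "4.05 -4.27 0 0 0" --pt "4.05 -4.27 0 0 0" --pt "4.05 -4.27 0 0 0" --pt "4.05 -4.27 0 0 0" --pt "4.05 -4.27 0 0 0" --pt "3.24 -4.13 0 0 0" --pt "3.24 -4.13 0 0 0" --pt "3.24 -4.13 0 0 0" --pt "3.24 -4.13 0 0 0" --pt "3.24 -4.13 0 0 0"

```text
clock: 2.72
tool_pos: [0.5002, 0.0521, 0.2391]
ee_rot: [[0.937, 0.349, 0.001], [0.349, -0.937, -0.0], [0.001, 0.0, -1.0]]
wrist_force: [0.1, -0.3, 0.9]
grip_width: 0.0007
gripper_force: 0.0
```

Request:
jog_arm --pt "0 0 0 -1 0" --pt "0 0 0 -1 0" --pt "0 0 0 -1 0" --pt "0 0 0 -1 0" --pt "0 0 0 -1 0" --pt "0 0 0 -1 0" --pt "0 0 0 -1 0" --pt "0 0 0 -1 0" --pt "0 0 0 -1 0" --pt "0 0 0 -1 0" --pt "0 0 0 -1 0" --pt "0 0 0 -1 0" --pt "0 0 0 -1 0" --pt "0 0 0 -0.57 0" --pt "0 0 0 0 0"

```text
clock: 4.6
tool_pos: [0.4998, 0.0503, 0.2388]
ee_rot: [[-0.204, 0.979, 0.0], [0.979, 0.204, 0.0], [-0.0, 0.0, -1.0]]
wrist_force: [0.5, -0.4, 0.2]
grip_width: 0.0005
gripper_force: 0.0
```

Run:
```python
from h import *
np.set_printoptions(precision=4,suppress=True)
p=viewer.read_camera("wrist"); cv2.imwrite("pics/w1.png",p["frame"]); s=readout.observe()
print(s["clock"],s["tool_pos"],s["ee_rot"],s["q"],ray(p,(320,200)))
o=np.array([.597,.091]);th=.206;R=np.array([[np.cos(th),-np.sin(th)],[np.sin(th),np.cos(th)]])
for n,x,z in [("plate",(0,0),.04),("pivL",(.05,.064),.0525),("pivR",(.05,-.064),.0525),("dish",(-.087,.0594),.048)]: print(n,proj(p,[*(o+R@np.array(x)),z]))
print("tcp",proj(p,s["tool_pos"]))
for r in spotter.find_in("dish_centre",p): print(r)
```

```text
4.65 [0.4998 0.0503 0.2388] [[-0.2035  0.9791  0.0003]
 [ 0.9791  0.2035 -0.    ]
 [-0.0001  0.0003 -1.    ]] [ 0.0508 -0.0665  1.965  -0.      1.2428 -0.1541] (array([0.4821, 0.1321, 0.3837]), array([ 0.0612, -0.315 , -0.9471]))
plate [[412.3464 156.2886]]
pivL [[467.6566  98.6649]]
pivR [[452.3018 212.3653]]
dish [[337.4762 101.9268]]
tcp [[322.6258 260.7699]]
{'xy': [436.3, 189.6], 'confidence': 0.74}
{'xy': [236.1, 14.7], 'confidence': 0.69}
{'xy': [333.9, 97.3], 'confidence': 0.68}
{'xy': [232.5, 137.3], 'confidence': 0.66}
```

View pics/w1.png

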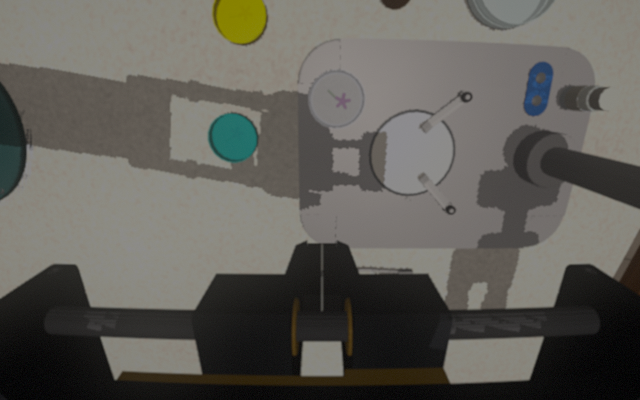

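The wrist view shows the plate at (412.5,152.5), pivots at (466,97) and (451,210), tips at (424,129) and (423,177), and the dish at (336,99).

```bash
cat > m.py <<'E'
from h import *
np.set_printoptions(precision=4,suppress=True)
def circ(p,uv,r,z,thr=None,R=.0):
    pass
def fit(D):
    M=np.array([[0,0],[.05,.064],[.05,-.064]]);D=np.array(D)
    mc,dc=M.mean(0),D.mean(0);m=M-mc;d=D-dc
    th=np.arctan2((m[:,0]*d[:,1]-m[:,1]*d[:,0]).sum(),(m*d).sum());R=np.array([[np.cos(th),-np.sin(th)],[np.sin(th),np.cos(th)]])
    o=dc-R@mc;return o,th,R,D-(M@R.T+o)
E
python3 - <<'E'
from m import *
p=viewer.read_camera("wrist")
D=[onz(p,u,z)[:2] for u,z in [((412.5,152.5),.04),((466,97),.0525),((451,210),.0525)]]
o,th,R,e=fit(D);print(o,th,e)
for n,u,z in [("tipL",(424,129),.046),("tipR",(423,177),.046),("dish",(336,99),.052)]: w=onz(p,u,z)[:2];print(n,w,R.T@(w-o))
s=readout.observe();print("tcp",R.T@(s["tool_pos"][:2]-o))
E
```

```text
[0.595  0.0938] 0.1987973747789918 [[ 0.0009  0.0014]
 [-0.0008 -0.0014]
 [-0.0002  0.0001]]
tipL [0.5989 0.1234] [0.0097 0.0282]
tipR [0.6141 0.0712] [ 0.0143 -0.026 ]
dish [0.4974 0.1339] [-0.0878  0.0586]
tcp [-0.1019 -0.0238]
```

Request:
jog_arm --pt "1.25 5.35 0 0 0" --pt "1.25 5.35 0 0 0" --pt "0 0 5.5 0 0" --pt "0 0 5.5 0 0" --pt "0 0 5.5 0 0" --pt "0 0 2.0 0 0" --pt "0 0 0.9 0 0" --pt "0 0 0 0 0"

```text
clock: 5.75
tool_pos: [0.6007, 0.0968, 0.0461]
ee_rot: [[-0.204, 0.979, 0.002], [0.979, 0.204, 0.0], [-0.0, 0.002, -1.0]]
wrist_force: [0.1, 0.7, 0.3]
grip_width: 0.0002
gripper_force: 0.0
```

Request:
jog_arm --pt "0.6 0 0 0 0" --pt "0.6 0 0 0 0" --pt "0.6 0 0 0 0" --pt "0.6 0 0 0 0" --pt "0.6 0 0 0 0" --pt "0.6 0 0 0 0" --pt "0.6 0 0 0 0" --pt "0.6 0 0 0 0" --pt "0.6 0 0 0 0" --pt "0.6 0 0 0 0" --pt "0 0 0 0 0"

```text
clock: 7.12
tool_pos: [0.5872, 0.156, 0.0448]
ee_rot: [[-0.205, 0.979, 0.0], [0.979, 0.205, 0.0], [0.0, 0.0, -1.0]]
wrist_force: [-0.3, -0.0, 0.3]
grip_width: 0.0001
gripper_force: 0.0
```

Run:
```python
from h import *
p=viewer.read_camera("wrist"); a=p["frame"]
p=viewer.read_camera("scene"); b=cv2.resize(p["frame"][145:275,250:450],None,fx=3,fy=3)
im=np.zeros((600,640,3),np.uint8); im[:200,:320]=cv2.resize(a,(320,200)); im[205:595,:600]=b
cv2.imwrite("pics/c2.png",im); s=readout.observe(); print(s["clock"],s["tool_pos"],s["wrist_force"])
```

```text
7.225 [0.5871485  0.15559438 0.04475031] [-0.44935563 -0.25150959  0.13367695]
```

View pics/c2.png

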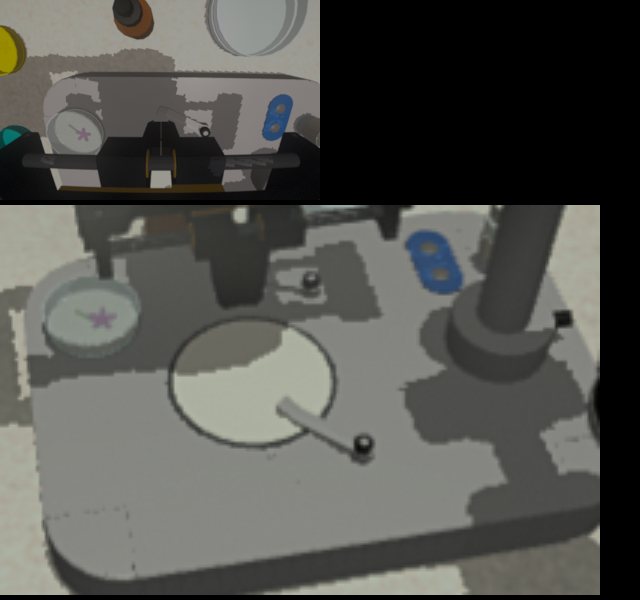

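The left clip is off the plate: its strip now runs outward behind the finger, and the finger stands at the plate's left rim. Next is the right clip.

Request:
jog_arm --pt "-3 0 0 0 0" --pt "-3 0 0 0 0" --pt "-0.6 0 0 0 0" --pt "-0.6 0 0 0 0" --pt "-0.6 0 0 0 0" --pt "-0.6 0 0 0 0" --pt "-0.6 0 0 0 0" --pt "-0.6 0 0 0 0" --pt "-0.6 0 0 0 0" --pt "-0.6 0 0 0 0" --pt "-0.6 0 0 0 0" --pt "-0.6 0 0 0 0" --pt "-0.2 0 0 0 0" --pt "0 0 0 0 0"

```text
clock: 8.98
tool_pos: [0.6126, 0.0358, 0.0449]
ee_rot: [[-0.204, 0.979, 0.001], [0.979, 0.204, -0.0], [-0.0, 0.001, -1.0]]
wrist_force: [-0.3, 0.6, 0.1]
grip_width: 0.0006
gripper_force: 0.0
```

Request:
jog_arm --pt "1.5 0 0 0 0" --pt "0 0 -4 0 0" --pt "0 0 -6 0 0" --pt "0 0 -6 0 0" --pt "0 -5 -3 0 0" --pt "0 -5 0 0 0" --pt "0 0 0 0 0"

```text
clock: 9.85
tool_pos: [0.5079, 0.0308, 0.2347]
ee_rot: [[-0.205, 0.979, -0.001], [0.979, 0.205, 0.0], [0.0, -0.001, -1.0]]
wrist_force: [0.7, 0.3, -0.2]
grip_width: 0.0005
gripper_force: 0.0
```

Run:
```python
from h import *
p=viewer.read_camera("wrist"); cv2.imwrite("pics/w3.png",p["frame"][:260]); np.save("w3.npy",p,allow_pickle=True)
cv2.imwrite("pics/w3b.png",cv2.resize(p["frame"][60:260,250:510],None,fx=3,fy=3,interpolation=cv2.INTER_CUBIC))
s=readout.observe(); print(s["clock"],s["tool_pos"])
```

```text
9.9 [0.50993885 0.03094741 0.23493502]
```

View pics/w3b.png

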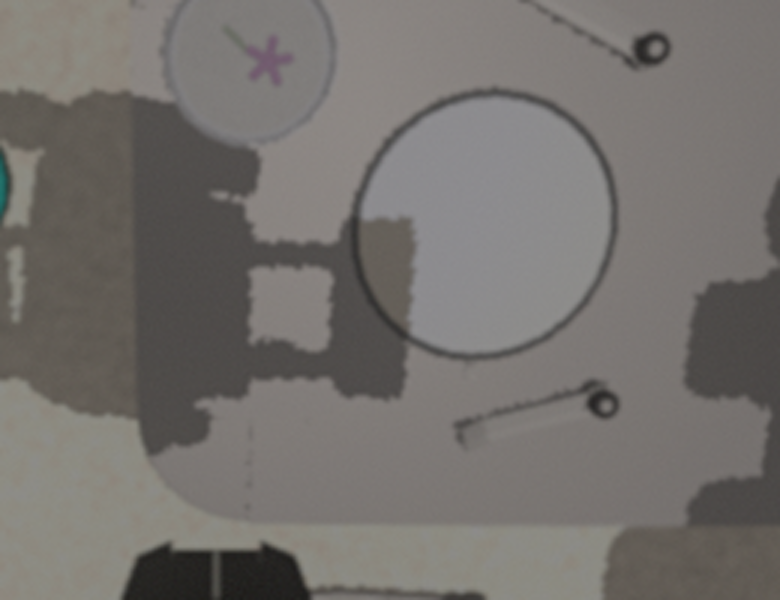

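```bash
cat >> m.py <<'E'
def plan(p,pl,pL,pR,di,zd):
    D=[onz(p,u,z)[:2] for u,z in [(pl,.04),(pL,.0525),(pR,.0525)]]
    o,th,R,e=fit(D); d=onz(p,di,zd)[:2]; s=readout.observe(); T=np.array(s["ee_rot"]); t=np.array(s["tool_pos"])
    print("scope",o,th,"resid",e.round(4).tolist(),"plate",D[0],"dish",d,R.T@(d-o),"tcp",t,"yaw",np.degrees(np.arctan2(T[1,0],T[0,0])))
    return D[0],o,d,t,T
E
python3 - <<'E'
from m import *
p=np.load("w3.npy",allow_pickle=True).item()
pl,o,d,t,T=plan(p,(411.7,134.3),(467.7,76),(451,194.7),(333.3,79.3),.051)
g=(pl+o)/2; v=g-d; L=np.linalg.norm(v); v/=L; print("goal",g,"dist",L,"push yaw",np.degrees(np.arctan2(v[1],v[0])))
print("roll units to -x=push", -((np.degrees(np.arctan2(-v[1],-v[0]))-np.degrees(np.arctan2(T[1,0],T[0,0])))%360)/6)
a=d-.048*v; print("approach",a,"in current tool cm",100*T.T@np.array([*(a-t[:2]),.0-t[2]+.044]))
E
```

```text
scope [0.5949 0.0943] 0.1873512567873403 resid [[0.0007, 0.0013], [-0.0007, -0.0012], [-0.0, -0.0001]] plate [0.5956 0.0955] dish [0.4982 0.1326] [-0.0878  0.0557] tcp [0.5099 0.0309 0.2349] yaw 101.82565538790388
goal [0.5952 0.0949] dist 0.10410109228383736 push yaw -21.225781797900826
roll units to -x=push -9.49142713569922
approach [0.4535 0.15  ] in current tool cm [12.8054 -3.1104 19.0911]
```

Request:
jog_arm --pt "4.27 -1.04 0 0 0.41" --pt "4.27 -1.04 0 0 0.41" --pt "4.27 -1.04 0 0 0.41" --pt "0 0 0 -1 0.41" --pt "0 0 0 -1 0.41" --pt "0 0 0 -1 0.41" --pt "0 0 0 -1 0.41" --pt "0 0 0 -1 0.41" --pt "0 0 0 -1 0.41" --pt "0 0 0 -1 0.41" --pt "0 0 0 -1 0.41" --pt "0 0 0 -1 0.41" --pt "0 0 0 -0.49 0.41" --pt "0 0 5 0 0.41" --pt "0 0 5 0 0.41" --pt "0 0 2 0 0.41" --pt "0 0 0 0 0.41"

```text
clock: 12.02
tool_pos: [0.4535, 0.1496, 0.1125]
ee_rot: [[-0.932, 0.362, -0.004], [0.362, 0.932, -0.001], [0.004, -0.002, -1.0]]
wrist_force: [-0.3, -1.1, 0.8]
grip_width: 0.036
gripper_force: 0.0
```

Run:
```python
from h import *
p=viewer.read_camera("wrist"); f=p["frame"].copy(); s=readout.observe(); print(s["clock"],s["tool_pos"],s["grip_width"])
for n,x in [("dish",(.4982,.1326,.050)),("goal",(.5952,.0949,.04))]:
    u=proj(p,x)[0]; print(n,u); cv2.drawMarker(f,tuple(int(i) for i in u),(0,0,255),0,14,1)
cv2.imwrite("pics/w4.png",f)
```

```text
12.075 [0.45474439 0.14985071 0.11416215] 0.03603412162999209
dish [321.26509849 274.03711006]
goal [321.33367652 363.92581073]
```

View pics/w4.png

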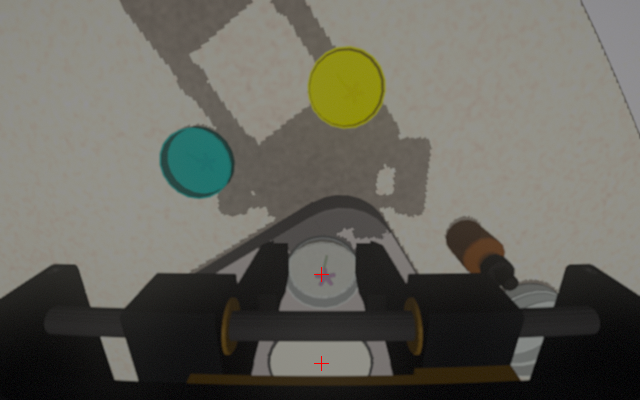

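Request:
jog_arm --pt "0 0 4 0 0.41" --pt "0 0 2 0 0.41" --pt "0 0 0.9 0 0.41" --pt "0 0 0 0 0.41"

```text
clock: 12.58
tool_pos: [0.4553, 0.1497, 0.0465]
ee_rot: [[-0.932, 0.362, 0.001], [0.362, 0.932, 0.0], [-0.001, 0.001, -1.0]]
wrist_force: [0.2, 0.6, -0.1]
grip_width: 0.0361
gripper_force: 0.0
```

Request:
jog_arm --pt "-0.4 0 0 0 0.41" --pt "-0.4 0 0 0 0.41" --pt "-0.4 0 0 0 0.41" --pt "-0.4 0 0 0 0.41" --pt "-0.4 0 0 0 0.41" --pt "-0.5 0 0 0 0.41" --pt "-0.5 0 0 0 0.41" --pt "-0.5 0 0 0 0.41" --pt "-0.5 0 0 0 0.41" --pt "-0.5 0 0 0 0.41" --pt "-0.5 0 0 0 0.41" --pt "-0.5 0 0 0 0.41" --pt "-0.5 0 0 0 0.41" --pt "-0.5 0 0 0 0.41" --pt "-0.5 0 0 0 0.41" --pt "-0.5 0 0 0 0.41" --pt "-0.5 0 0 0 0.41" --pt "-0.5 0 0 0 0.41" --pt "-0.5 0 0 0 0.41" --pt "0 0 0 0 0.41"

```text
clock: 15.08
tool_pos: [0.5388, 0.1165, 0.0458]
ee_rot: [[-0.932, 0.363, 0.0], [0.363, 0.932, 0.0], [-0.0, 0.0, -1.0]]
wrist_force: [0.7, 0.3, 0.2]
grip_width: 0.0358
gripper_force: 0.0
```

Run:
```python
from m import *
s=readout.observe(); T=np.array(s["ee_rot"]);t=s["tool_pos"]; print(s["clock"],t,s["wrist_force"])
print("dish if touching",t-.033*T[:,0],"to goal in tool cm",100*T.T@(np.array([.5952,.0949,t[2]])-(t-.033*T[:,0])))
fs=[]
for c,a,b,k,off in [("scene",(.5952,.0949),0,3,0),("side",0,0,3,0)]:
    p=viewer.read_camera(c); f=p["frame"]
    x0,y0=(290,160) if c=="scene" else (250,190)
    fs.append(cv2.resize(f[y0:y0+85,x0:x0+110],None,fx=6,fy=6,interpolation=cv2.INTER_CUBIC)[:, :660])
cv2.imwrite("pics/c5.png",cv2.resize(np.vstack(fs),None,fx=.58,fy=.58))
```

```text
15.075 [0.5388 0.1165 0.0458] [0.6542 0.2979 0.1828]
dish if touching [0.5695 0.1045 0.0458] to goal in tool cm [-2.7394  0.0364  0.0027]
```

View pics/c5.png

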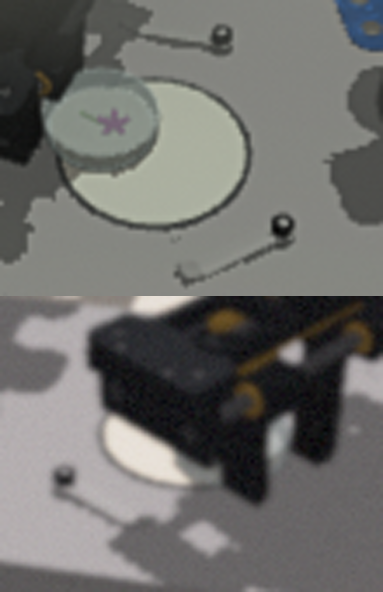

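The dish is two-thirds of the way onto the plate and in line, and both clips are clear. I'll work out what remains from the scene camera, with the dish at (319.2,194.5) and the plate at (334.2,203.7).

Run:
```python
from m import *
p=viewer.read_camera("scene"); a=onz(p,(319.2,194.5),.048); b=onz(p,(334.2,203.7),.04)
T=np.array(readout.observe()["ee_rot"]); print(a,b,100*T.T@(b-a))
```

```text
[0.5714 0.102  0.048 ] [0.5982 0.088  0.04  ] [-3.0068 -0.3358  0.7997]
```

Request:
jog_arm --pt "-0.4 0 0 0 0.41" --pt "-0.4 0 0 0 0.41" --pt "-0.4 0 0 0 0.41" --pt "-0.4 0 0 0 0.41" --pt "-0.4 0 0 0 0.41" --pt "-0.3 0 0 0 0.41" --pt "-0.2 0 0 0 0.41" --pt "-0.1 0 0 0 0.41" --pt "0 0 0 0 0.41"

```text
clock: 16.35
tool_pos: [0.5625, 0.1072, 0.0457]
ee_rot: [[-0.932, 0.363, 0.0], [0.363, 0.932, 0.0], [-0.0, 0.0, -1.0]]
wrist_force: [0.4, -0.5, -0.1]
grip_width: 0.0362
gripper_force: 0.0
```

Request:
jog_arm --pt "0.5 0 0 0 0.41" --pt "2 0 0 0 0.41" --pt "4 0 0 0 0.41" --pt "4 0 0 0 0.41" --pt "3 0 -4 0 0.41" --pt "0 0 -6 0 0.41" --pt "0 0 -6 0 0.41" --pt "0 0 -4 0 0.41" --pt "0 0 0 0 0.41" --pt "0 0 0 0 0.41"

```text
clock: 17.6
tool_pos: [0.4352, 0.1561, 0.2445]
ee_rot: [[-0.932, 0.362, -0.002], [0.362, 0.932, -0.0], [0.001, -0.001, -1.0]]
wrist_force: [-0.9, -0.0, -0.8]
grip_width: 0.036
gripper_force: 0.0
```

Run:
```python
from m import *
s=readout.observe(); print(s["clock"],s["tool_pos"],s["ee_rot"])
out=[]
for c,(x0,y0) in [("scene",(290,160)),("side",(250,190))]:
    p=viewer.read_camera(c); f=p["frame"]
    out.append(cv2.resize(f[y0:y0+75,x0:x0+100],None,fx=4,fy=4,interpolation=cv2.INTER_CUBIC))
w=viewer.read_camera("wrist"); u=proj(w,(.5952,.0949,.045))[0]; print(u)
np.save("w6.npy",w,allow_pickle=True)
cx,cy=[int(i) for i in u]; y0=max(0,min(cy-75,250)); x0=max(0,min(cx-100,440)); print(x0,y0)
row=np.hstack(out); wr=cv2.resize(w["frame"][y0:y0+150,x0:x0+200],None,fx=2,fy=2,interpolation=cv2.INTER_CUBIC)
im=np.zeros((600,800,3),np.uint8); im[:300]=row; im[300:600,:400]=wr; im[300:600,400:]=cv2.resize(w["frame"],(400,300)); cv2.imwrite("pics/c6.png",im)
```

```text
17.6 [0.4352 0.1561 0.2445] [[-0.9321  0.3621 -0.0015]
 [ 0.3621  0.9321 -0.0004]
 [ 0.0013 -0.0009 -1.    ]]
[322.3322 298.4125]
222 223
```

View pics/c6.png

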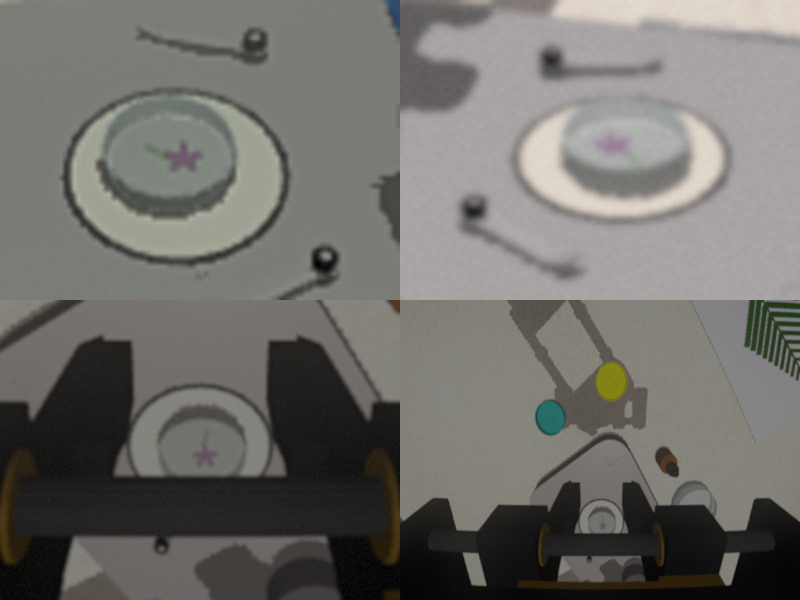

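The dish is on the plate in all views and both clips are clear. I'll compute the remaining offset by comparing a cylinder model's silhouette with the measured extents, relative to the plate rim.

Run:
```python
from m import *
from scipy.optimize import least_squares
a=np.linspace(0,2*np.pi,72)
circ=lambda c,r,z:np.c_[c[0]+r*np.cos(a),c[1]+r*np.sin(a),0*a+z]
def ext(u): return np.array([u[:,0].min(),u[:,0].max(),u[:,1].min(),u[:,1].max()])
P={"scene":viewer.read_camera("scene"),"side":viewer.read_camera("side"),"wrist":np.load("w6.npy",allow_pickle=True).item()}
S=lambda v,x0,y0,k:np.array([x0+v[0]/k,x0+v[1]/k,y0+v[2]/k,y0+v[3]/k])
M={"scene":(S((64,288,89,264),290,160,4),S((98,238,95,218),290,160,4)),
   "side":(S((115,329,95,220),250,190,4),S((161,292,95,196),250,190,4)),
   "wrist":(S((128,272,85,0),222,223,2),S((158,246,104,0),222,223,2))}
for c,p in P.items():
    n=4 if c!="wrist" else 3
    g=least_squares(lambda x:(ext(proj(p,circ(x,.047,.04)))-M[c][0])[:n],[.596,.094])
    def dr(x): return (ext(proj(p,np.vstack([circ(x,.030,.056),circ(x,.030,.048),circ(x,.028,.040)])))-M[c][1])[:n]
    d=least_squares(dr,[.596,.094])
    print(c,"plate",g.x,"res",g.fun,"dish",d.x,"res",d.fun,"plate-dish mm",1000*(g.x-d.x))
```

```text
scene plate [0.5978 0.0886] res [ 1.4095 -1.4001  1.3679 -1.0047] dish [0.594  0.0914] res [ 0.2636 -0.2635 -0.2208  0.2179] plate-dish mm [ 3.8552 -2.7888]
side plate [0.5978 0.0929] res [ 1.1429 -1.1548  1.2021 -0.7423] dish [0.5944 0.0954] res [-0.2344  0.2357 -0.0284 -0.0053] plate-dish mm [ 3.3418 -2.5547]
wrist plate [0.5943 0.0947] res [ 1.3493 -1.3464 -0.1169] dish [0.5907 0.0976] res [-1.0392  1.038   0.0643] plate-dish mm [ 3.618 -2.828]
```

Request:
jog_arm --pt "0 -0.07 5 0 0.41" --pt "0 0 6 0 0.41" --pt "0 0 5 0 0.41" --pt "-3 0 3 0 0.41" --pt "-3 0 0.85 0 0.41" --pt "-3 0 0 0 0.41" --pt "-3 0 0 0 0.41" --pt "-0.8 0 0 0 0.41" --pt "-0.4 0 0 0 0.41" --pt "-0.3 0 0 0 0.41" --pt "-0.2 0 0 0 0.41" --pt "-0.2 0 0 0 0.41" --pt "-0.2 0 0 0 0.41" --pt "0 0 0 0 0.41" --pt "0 0 0 0 0.41"

```text
clock: 19.73
tool_pos: [0.5679, 0.1044, 0.0473]
ee_rot: [[-0.932, 0.363, 0.0], [0.363, 0.932, 0.0], [-0.0, 0.0, -1.0]]
wrist_force: [0.6, 0.0, -0.4]
grip_width: 0.0362
gripper_force: 0.0
```

Run:
```python
from m import *
s=readout.observe(); T=np.array(s["ee_rot"]); print(s["clock"],s["tool_pos"],100*T.T@(np.array([.5661,.1045,.046])-s["tool_pos"]))
```

```text
19.725 [0.5679 0.1044 0.0473] [ 0.171  -0.0548  0.1295]
```

Request:
jog_arm --pt "0.5 0 0 0 0.41" --pt "2 0 0 0 0.41" --pt "4 0 0 0 0.41" --pt "4 0 0 0 0.41" --pt "3 0 -4 0 0.41" --pt "0 0 -6 0 0.41" --pt "0 0 -6 0 0.41" --pt "0 0 -4 0 0.41" --pt "0 0 0 0 0.41" --pt "0 0 0 0 0.41"

```text
clock: 20.98
tool_pos: [0.4405, 0.1533, 0.246]
ee_rot: [[-0.932, 0.362, -0.002], [0.362, 0.932, -0.0], [0.001, -0.001, -1.0]]
wrist_force: [-0.5, 0.5, -0.5]
grip_width: 0.0362
gripper_force: 0.0
```

Run:
```python
from m import *
im=cv2.imread("pics/c6.png")
for c,(x0,y0),k in [("scene",(290,160),0),("side",(250,190),400)]:
    p=viewer.read_camera(c); new=cv2.resize(p["frame"][y0:y0+75,x0:x0+100],None,fx=4,fy=4,interpolation=cv2.INTER_CUBIC); old=im[:300,k:k+400]
    X=[]
    for f in (old,new):
        f=f.astype(float); w=np.clip((f[...,0]+f[...,2])/2-f[...,1]-12,0,None); w[:90]=0;w[210:]=0;w[:,:80]=0;w[:,320:]=0
        yy,xx=np.mgrid[:300,:400]; u=((w*xx).sum()/w.sum()/4+x0,(w*yy).sum()/w.sum()/4+y0); X.append(onz(p,u,.045)[:2]); print(c,u,w.sum())
    # silhouette shift by edge template
    t=cv2.cvtColor(old,6)[90:225,90:300]; r=cv2.matchTemplate(cv2.cvtColor(new,6),t,5)
    print("moved mm",1000*(X[1]-X[0]))
s=readout.observe();print(s["clock"],s["tool_pos"])
```

```text
scene (np.float64(335.7574065633546), np.float64(199.10870556061988)) 1097.0
scene (np.float64(338.52047220561866), np.float64(200.5348176927675)) 836.5
moved mm [ 4.8541 -3.1702]
side (np.float64(303.20827010622156), np.float64(226.0957258472433)) 2965.5
side (np.float64(301.5640362856028), np.float64(224.58530042918454)) 2563.0
moved mm [ 4.8027 -3.2871]
21.075 [0.4402 0.153  0.2449]
```

The dish moved (4.8, -3.2) mm against the (3.6, -2.7) mm needed, so it is about 1.3 mm off centre by estimate. The hand is clear, so I'm handing in.

```bash
python3 -c "
from workcell import job
print(job.finish_job())"
```

```text
the job is handed in; nothing more can be done
None
```

Job handed in at about 21 s: both stage clips are swung outwards off the plate, the dish was pushed to an estimated 1–2 mm from the plate's centre, and the hand is clear; the hand-in gave no verdict.

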